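# Turn the tea carousel to the orange-capped caddy

### The job

Spin the white tea carousel by pushing its rim with the fingertips until the black caddy with the orange cap stands at the front, squarely behind the middle of the spoon rest, and leave the carousel standing still there. Turn it gently, pushing only the rim: do not touch, lift or tip the things standing on it, do not grip the rim, and leave everything else on the counter where it is.

Things in the scene. Friction and masses are not known exactly. Their poses are not given: they have to be found in the camera images.
- carousel_base: grey fixed foot of the tea carousel, a 230 mm disc 10 mm high, that does not turn; origin on the counter on the turning axis. Its -x axis is the carousel's FRONT: on that side a grey oblong spoon rest (50 mm front to back, 175 mm wide, 12 mm high) sticks out at counter level, its centre 206 mm in front of the axis, its nearest corners 200 mm from the axis. z is up.
- turntable: white round tray, 320 mm across, outer wall 24 mm high (12 to 36 mm above the counter). Turns either way without limit about the upright axis through its origin; light bearing friction (under 1 N at the rim) stops it almost at once when not pushed. Origin on the axis at its underside, 12 mm above the counter. Things on it reach at most 120 mm from the axis.
- rim_grip (a point): middle of one of ten alike grey finger grips round the tray's rim, the one on the tray's own +x axis, 168 mm from the axis, 24 mm above the counter; the others follow every 36 degrees. Each is as high as the wall (12 to 36 mm above the counter), 26 mm wide, and sticks out from 160 to 176 mm from the axis as a half-round lobe. It turns with the tray.
- caddy_orange: the marked thing: black plastic tea caddy with an ORANGE twist cap, 66 mm across, 80 mm high, about 160 g, loose in one of the five rings; origin at the centre of its underside
- caddy_black: the like caddy with a black cap, 66 mm across, 80 mm high, loose in another ring; origin at the centre of its underside
- sugar_dish: white sugar dish with clipped-on white lid, 69 mm across, 60 mm high, loose in another ring; origin at the centre of its underside
- glass_a: waisted tea glass, 57 mm across the rim, 74 mm high, loose in another ring; origin at the centre of its underside
- glass_b: second tea glass, like the first, loose in another ring; origin at the centre of its underside
- teaspoon: bystander: steel teaspoon, 150 mm long, lying in the spoon rest; origin midway along it
- glass_tray: bystander: rectangular glass tray, 300 x 200 x 22 mm, on the counter to the left; origin at the centre of its underside
- milk_jug: bystander: steel milk jug with a handle, 76 mm across, 85 mm high, standing on the glass tray; origin at the centre of its underside
- mug: bystander: blue mug, 82 mm across, 95 mm high, on the counter to the right; origin at the centre of its underside

How it is judged:
By the outcome, as a careful person would: the job done as asked, in the order asked, and still so for the second after the job is handed in, with the robot touching nothing.
It also fails if it takes over 72 s, if anything falls off the work surface, if the arm or the gripper's body presses on something with over 40 N, if the wrist force passes 120 N, or if a joint passes its speed limit or range.

### The arm

A 7-joint arm with a two-finger parallel gripper is mounted at the origin on the work surface. World frame = base frame: x ahead of the robot, y to its left, z up, the work surface at z = 0. Lengths are in mm, angles in rad, forces in N, time in s.
With the tool pointing down it reaches from about 400 to 875 mm from the base axis. Payload 4.4 kg.
Tool frame: the origin (TCP) lies at the very end of the fingers, on their centre line; the grasp point (between the pads) lies 19 mm behind it; z points along the fingers, y is the direction in which the jaws open and shut (so a half turn about z gives the same grasp; the last joint's range is limited). The gripper opens to 85 mm and grips with 20 to 120 N. Pads are 22 mm wide; open, the fingers measure 114 mm over their backs; the gripper's body (76 mm by 85 mm) begins 54 mm behind the grasp point. The pads swing forward as they close: fully open they stand 13 mm farther back than shut.
Start: joints at [-1.341, 0.628, 0.038, 1.517, -0.027, 0.996, -0.02], TCP at [189.454, 621.792, 231.313] pointing down, gripper open.
Joint ranges: [-3.06, 3.06], [-0.37, 2.12], [-1.25, 1.32], [0.18, 2.47], [-1.1, 4.24], [0.23, 1.98], [-2.94, 2.94]. Speed limits (rad/s): [2.57, 2.57, 3.14, 3.14, 3.14, 3.14, 3.14].

### API

Orientations are given as [roll, pitch, yaw] about the fixed x, y, z axes, in that order (R = Rz(yaw) Ry(pitch) Rx(roll)).
In Python, from cell import ctrl gives the robot as it stands.
- The arm moves only by the shell command python3 -m crank 'ROWS' [OPENING]. ROWS is JSON, a list that holds one entry, the list of rows, each a list of 6 numbers: the shift along the tool's x, y, z in units of 30 mm (1.0 is 30 mm), then the turn, a rotation vector about the tool's x, y, z in units of 6 degrees (1.0 is 6 degrees). In form: [[[tx, ty, tz, rx, ry, rz], ...]]. A call has 1 to 12 rows; each row shifts and turns the pose as measured when the row begins, along the tool's axes as they then stand; what a row does not reach is not made up. A row lasts 1/12 s, in which the tool goes at most 41.7 mm and 7.16 degrees, less where a joint would pass 70% of its speed; a pose out of reach is approached as far as the arm can. A call is refused whole if a number of a shift passes 1 or a number of a turn 1, either way. A call with a gripper value outside its range is refused whole. OPENING is the gripper command: -1 is fully open, 1 is shut, values between are in proportion, set as the call begins (- or left out, the last holds). The fingers move at their own pace and stop on an object; the grip force is fixed at half the most. Time passes only in rows, so rows that do not move let the fingers close. It gives the time, the measured TCP pose, the force and the opening at its end, in the units of the state.
- ctrl.read_state(): the state, without advancing time (a new reading comes with each control period).
- ctrl.get_image(name): name is "scene" or "top" or "wrist"; returns a dict with "color" (400x640x3 uint8, red, green, blue), "depth" (400x640 float32, mm along the optical axis (not along the pixel's ray), 0 where there is no reading), "camera_matrix" (3x3 intrinsics, pixels), "k1" (the pictures are not rectified: a ray, as slopes to the right and down, at radius r is drawn at 1 + k1 r^2 times it, then the intrinsics apply), "R" (3x3) and "t" (3): a world point X has camera coordinates R X + t. Camera axes: x right, y down, z forward; pixel columns grow to the right and rows downward; lengths in mm; the calibration is good to about 2 mm. A picture is of the moment at which its call begins.
- ctrl.finish_job(): hands the job in, once; it reports no verdict.
Trained networks look in a picture, given as the dict that the camera call returned (one of the last four; its "shot" number tells which), for a name from the list of things; names that differ only in an ending like _2 or _b are one class to them, and where a whole thing is asked for, a point or a joint stands for the part that bears it (a point fixed in the world has none). Each returns a list of dicts, best first, with "conf" (0 to 1); they miss things now and then, are a little off and sometimes report something else, mostly with a low value. They report only what shows in the picture. A call takes as long as a camera call.
- ctrl.search_frame(query, picture): "extent" ([centre column, centre row, width, height] in pixels, round what is visible of it).
The state is a dict: "clock": time; "qpos": joint angles; "qd": joint speeds; "tau": joint torques, N m; "eef_pos": TCP position; "tool_rot": TCP orientation; "force": force on the tool from outside, world axes, zero at the start; "torque": the same for the moment, N m; "width": finger opening in mm.
Only numpy, scipy, OpenCV 4.12 (cv2) and the standard library are available. Lean on these libraries where they do the work, as an engineer would, in place of code of your own. Each camera call takes 0.05 s, during which the arm holds its last target. There are 200 camera calls.

## Working session

There is one attempt and no reset: what is moved stays moved. The work goes in short steps, Python scripts to look and compute and a shell command to move; the robot and the scene stay as the last step left them, time stands still between calls to the robot, and variables do not carry over. Pictures are saved under pics/ and viewed, about 8 in all and at most 12, crops included, and the job is handed in when it is done.

```bash
mkdir -p pics; ls; cat > h.py <<'E'
import numpy as np, cv2
from cell import ctrl
def ray(im,u,v):
    K=np.array(im["camera_matrix"]);x=(u-K[0,2])/K[0,0];y=(v-K[1,2])/K[1,1]
    a,b=x,y
    for _ in range(20):
        s=1+im["k1"]*(a*a+b*b);a,b=x/s,y/s
    return np.array([a,b,1.])
def world(im,u,v,z=None):
    R=np.array(im["R"]);t=np.array(im["t"]);d=ray(im,u,v)
    if z is None:
        p=im["depth"][int(round(v)),int(round(u))]*d; return R.T@(p-t)
    c=-R.T@t;w=R.T@d;return c+w*(z-c[2])/w[2]
def save(im,n): cv2.imwrite("pics/"+n,im["color"][:,:,::-1])
E
python3 - <<'E'
from h import *
np.set_printoptions(precision=1,suppress=True)
s=ctrl.read_state();print(s)
ims={}
for n in ("scene","top"):
    im=ctrl.get_image(n);save(im,n+"0.png");ims[n]=im
    print(n,-np.array(im["R"]).T@im["t"])
    for q in ("carousel_base","turntable","rim_grip","caddy_orange","sugar_dish","glass_a","teaspoon","glass_tray","milk_jug","mug"):
        for d in ctrl.search_frame(q,im)[:3]:
            e=d["extent"];print(q,round(d["conf"],2),np.array(e),world(im,e[0],e[1]))
a=np.vstack([ims["scene"]["color"],ims["top"]["color"]])[:,:,::-1]
cv2.imwrite("pics/both.png",cv2.resize(a,(480,600)))
E
```

```text
pics
{'clock': 0.0, 'qpos': array([-1.3,  0.6,  0. ,  1.5, -0. ,  1. , -0. ]), 'qd': array([ 0., -0., -0.,  0.,  0.,  0., -0.]), 'tau': array([ -0. , -56.3,   1.2, -19.3,   0. ,   0. ,  -0. ]), 'eef_pos': array([189.3, 621.2, 230.4]), 'tool_rot': array([-3.1,  0. ,  2.8]), 'force': array([ 0.5, -0.7, -0.4]), 'torque': array([ 0. ,  0.1, -0. ]), 'width': 85.51565028619517}
scene [1251.5 1230.   934.9]
carousel_base 0.65 [348.4 188.5  40.6  27.2] [386.1 -79.3   2.3]
turntable 0.94 [299.9 201.4  98.6  55.1] [637.6  21.4  76.7]
rim_grip 0.87 [300.3 200.6  99.8  57.4] [635.8  20.8  78.9]
caddy_orange 0.6 [323.1 191.3  21.1  33.7] [540.1   1.4  76.7]
sugar_dish 0.47 [311.  178.9  16.3  13.7] [ 529.9 -103.    69. ]
glass_a 0.86 [301.1 203.4  15.5  24.9] [628.2  11.4  60.6]
glass_a 0.65 [284.1 180.9  15.5  26.2] [639.  -92.9  95.3]
teaspoon 0.43 [355.5 191.9   0.7   6.9] [377.8 -43.9   4.3]
glass_tray 0.6 [427.5 293.6 124.8  84.3] [495.  506.5   7.5]
milk_jug 0.61 [434.1 275.4  30.4  34.1] [486.3 509.6  71.8]
milk_jug 0.32 [299.2 203.9  15.3  27.4] [636.2  13.5  62.2]
mug 0.68 [277.  141.6  
[... 167 characters left out ...]
[587.5 -81.4  42.3]
rim_grip 0.4 [175.6 244.6  68.1  92. ] [484.9 502.1  12.5]
caddy_orange 0.56 [333.  231.3  22.3  21.6] [520.6 -26.5  96.3]
sugar_dish 0.9 [363.6 231.1  22.5  21.5] [ 525.8 -125.8   68.6]
sugar_dish 0.47 [473.8 246.2  36.3  29.5] [ 486.2 -500.     3.6]
glass_a 0.77 [329.5 201.3  14.7  24.7] [633.4 -16.6  26.5]
teaspoon 0.45 [351.4 275.9  46.8   7.2] [385.2 -89.8   2.9]
glass_tray 0.91 [176.4 245.8  66.2  90.2] [480.6 498.   15.2]
glass_tray 0.21 [354.7 277.   49.4   6.8] [ 381.8 -101.    -1. ]
glass_tray 0.18 [363.9 232.1  17.   21.5] [ 522.8 -126.9   66.9]
milk_jug 0.97 [176.4 249.2  36.7  21.9] [469.7 499.2   9.7]
mug 0.79 [472.3 246.8  32.4  28.6] [ 483.8 -493.5    7.3]
```

```bash
python3 - <<'E'
import cv2
a=cv2.imread("pics/top0.png")[140:310,260:440]
b=cv2.imread("pics/scene0.png")[120:270,220:400]
cv2.imwrite("pics/c0.png",cv2.resize(a,(600,567),interpolation=cv2.INTER_CUBIC))
cv2.imwrite("pics/d0.png",b)
E
```

```text
(no output)
```

View pics/both.png

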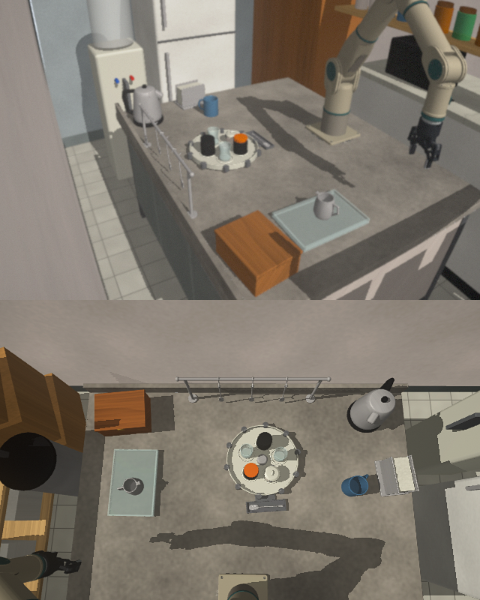

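View pics/c0.png

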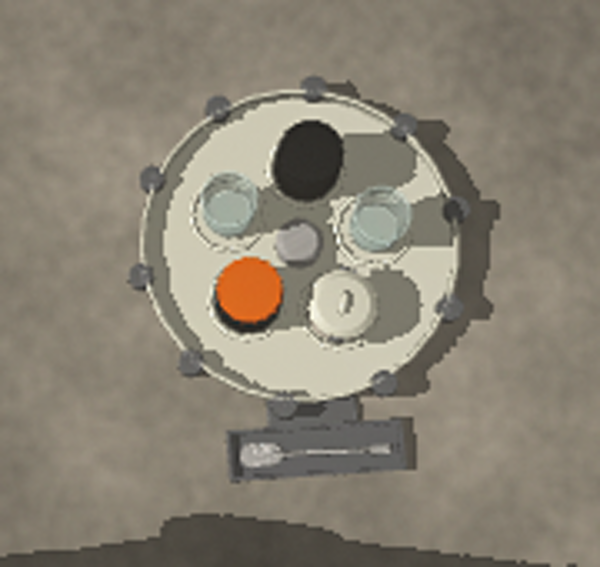

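The top view crop shows the orange caddy front-left at crop (248,290), the spoon rest at about (321,450), slightly rotated, and ten grips around the rim. I'll compute the geometry from these.

```bash
cat > geo.py <<'E'
from h import *
from scipy.optimize import least_squares
np.set_printoptions(precision=1,suppress=True)
def orange(im,zc=80):
    hsv=cv2.cvtColor(im["color"],cv2.COLOR_RGB2HSV)
    m=((hsv[...,0]>3)&(hsv[...,0]<16)&(hsv[...,1]>200)&(hsv[...,2]>120)).astype(np.uint8)
    n,l,st,c=cv2.connectedComponentsWithStats(m)
    r=[]
    for i in range(1,n):
        if st[i,4]>60: r.append((st[i,4],c[i],world(im,*c[i],zc)))
    return r
E
python3 - <<'E'
from geo import *
im=ctrl.get_image("top")
f=lambda p:np.array(p)*[180/600,170/567]+[260-.35,140-.35]
G=np.array([world(im,*f(p),36)[:2] for p in [(313,87),(218,107),(151,180),(139,276),(190,363),(284,407),(383,382),(449,306),(455,209),(404,125)]])
# fit center, radius, phase
def res(q):
    a=q[3]+np.radians(36)*np.arange(10)
    return (G-(q[:2]+q[2]*np.c_[np.cos(a),np.sin(a)])).ravel()
s=least_squares(res,[575,-80,168,0]);print("grips",s.x,np.degrees(s.x[3]),np.abs(s.fun).max())
C=[world(im,*f(p),12)[:2] for p in [(228,433),(411,418),(416,470),(233,483)]]
print(np.array(C));m=np.mean(C,0);print("rest",m,"dir from axis",m-s.x[:2],np.linalg.norm(m-s.x[:2]),np.degrees(np.arctan2(*(m-s.x[:2])[::-1])))
e=C[1]-C[0]+C[2]-C[3];print("wide dir deg",np.degrees(np.arctan2(e[1],e[0])))
for o in orange(im): 
    print(o); d=o[2][:2]-s.x[:2];print(np.linalg.norm(d),np.degrees(np.arctan2(d[1],d[0])))
im2=ctrl.get_image("scene")
for o in orange(im2,78): 
    print(o); d=o[2][:2]-s.x[:2];print(np.linalg.norm(d),np.degrees(np.arctan2(d[1],d[0])))
E
```

```text
grips [593.8 -82.2 162.6  -0.1] -5.570657871307455 2.3603889033723817
[[ 405.3  -12.2]
 [ 421.3 -193.8]
 [ 370.5 -197.4]
 [ 356.6  -17.2]]
rest [ 388.4 -105.1] dir from axis [-205.4  -23. ] 206.6858597944259 -173.6146348689737
wide dir deg -85.27787878053755
(np.int32(283), array([334.4, 226.5]), array([538.6, -31.4,  80. ]))
75.00043803927566 137.39546674084602
(np.int32(138), array([595.9,  25.7]), array([-3012.5, -1353.2,    78. ]))
3823.7687974564806 -160.58577331421017
(np.int32(145), array([320.5, 184. ]), array([525.2, -43.1,  78. ]))
79.03251648408937 150.3513807689717
```

```bash
cat > go.py <<'E'
import sys
from h import *
from scipy.spatial.transform import Rotation as Ro
np.set_printoptions(precision=2,suppress=True)
s=ctrl.read_state();print("t",s["clock"],s["eef_pos"],np.degrees(s["tool_rot"]),"F",s["force"],s["width"])
if len(sys.argv)>4:
    x,y,z,yaw=map(float,sys.argv[1:5])
    R=Ro.from_euler("xyz",s["tool_rot"]);T=Ro.from_euler("xyz",[180,0,yaw],degrees=True)
    d=np.array([x,y,z])-s["eef_pos"]
    print("turn units",(R.inv()*T).as_rotvec(degrees=True)/6,"shift units now",R.inv().apply(d)/30,"after turn",T.inv().apply(d)/30)
E
python3 go.py 520 -20 400 95
```

```text
t 1.2 [189.45 621.79 231.33] [180.    -0.   163.05] F [-1.27  0.98  0.14] 85.72514369536387
turn units [ 0.   -0.   11.34] shift units now [-16.78 -17.25  -5.62] after turn [-22.27   9.11  -5.62]
```

```bash
python3 -m crank '[[[0,0,-0.5,0,0,0.95],[0,0,-0.5,0,0,0.95],[0,0,-0.5,0,0,0.95],[0,0,-0.5,0,0,0.95],[0,0,-0.5,0,0,0.95],[0,0,-0.5,0,0,0.95],[0,0,-0.5,0,0,0.95],[0,0,-0.5,0,0,0.95],[0,0,-0.5,0,0,0.95],[0,0,-0.5,0,0,0.95],[0,0,-0.5,0,0,0.95],[0,0,-0.3,0,0,0.9]]]' 1
python3 -m crank '[[[-0.95,0.4,0,0,0,0],[-0.95,0.4,0,0,0,0],[-0.95,0.4,0,0,0,0],[-0.95,0.4,0,0,0,0],[-0.95,0.4,0,0,0,0],[-0.95,0.4,0,0,0,0],[-0.95,0.4,0,0,0,0],[-0.95,0.4,0,0,0,0],[-0.95,0.4,0,0,0,0],[-0.95,0.4,0,0,0,0],[-0.95,0.4,0,0,0,0],[-0.95,0.4,0,0,0,0]]]'
python3 -m crank '[[[-0.95,0.4,0,0,0,0],[-0.95,0.4,0,0,0,0],[-0.95,0.4,0,0,0,0],[-0.95,0.4,0,0,0,0],[-0.95,0.4,0,0,0,0],[-0.95,0.4,0,0,0,0],[-0.95,0.4,0,0,0,0],[-0.95,0.4,0,0,0,0],[-0.95,0.4,0,0,0,0],[-0.95,0.4,0,0,0,0],[0,0,0,0,0,0],[0,0,0,0,0,0]]]'
python3 go.py 520 -20 400 95
python3 - <<'E'
from h import *
im=ctrl.get_image("wrist");save(im,"w1.png")
print(im["R"],-np.array(im["R"]).T@im["t"])
for q in ("carousel_base","turntable","rim_grip","caddy_orange"):
  for d in ctrl.search_frame(q,im)[:3]:
    e=d["extent"];print(q,round(d["conf"],2),np.array(e).round(),world(im,min(e[0],639),min(e[1],399)).round())
E
```

```text
clock: 2.2
eef_pos: [188.5, 619.9, 410.2]
tool_rot: [-3.137, 0.007, 1.601]
force: [0.0, 1.8, -0.0]
width: 0.1
clock: 3.2
eef_pos: [343.6, 275.9, 411.1]
tool_rot: [-3.138, -0.004, 1.614]
force: [0.8, 0.5, -0.4]
width: 0.3
clock: 4.2
eef_pos: [480.9, -26.5, 412.0]
tool_rot: [3.137, -0.008, 1.605]
force: [0.5, 0.7, 0.1]
width: -0.2
t 4.2 [480.89 -26.47 412.02] [179.72  -0.47  91.96] F [0.5  0.69 0.09] -0.15210424497656028
turn units [ 0.05 -0.08 -0.51] shift units now [0.17 1.31 0.41] after turn [0.1  1.32 0.4 ]
[[ 0.99939044  0.03471795  0.00366206]
 [ 0.03255065 -0.96460488  0.26168278]
 [ 0.01261753 -0.26140407 -0.96514699]] [478.75225502  40.61019953 554.86705055]
carousel_base 0.86 [273. 194.  40.  89.] [ 392. -101.    3.]
turntable 0.91 [374. 184. 182. 177.] [589. -66.  40.]
rim_grip 0.97 [373. 187. 182. 178.] [587. -72.  42.]
caddy_orange 0.94 [350. 170.  39.  45.] [535. -32.  97.]
```

View pics/w1.png

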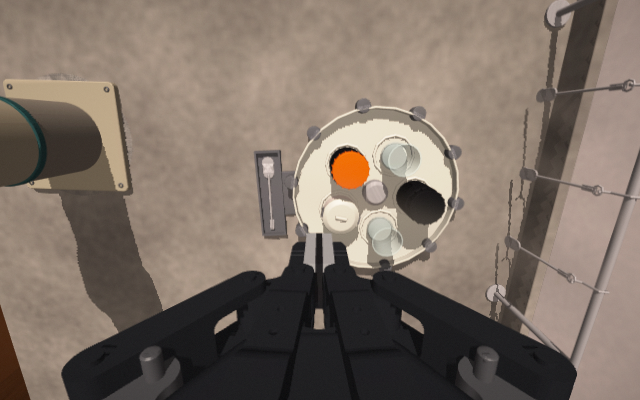

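The wrist view shows the cap at (350,169), the rest at (272,194) and the hub at (374,191). The cap depth gives z≈97, because the caddy stands on the tray floor, so I'll redo the angles at that height.

```bash
cat >> geo.py <<'E'
def fit(G,r0=168):
    G=np.array(G)[:,:2]
    def res(q): 
        d=G-q[:2]; a=np.arctan2(d[:,1],d[:,0]); k=np.round((a-q[3])/np.radians(36)); b=q[3]+k*np.radians(36)
        return (d-q[2]*np.c_[np.cos(b),np.sin(b)]).ravel()
    best=min((least_squares(res,[590,-82,r0,np.radians(p)]) for p in range(0,36,6)),key=lambda s:s.cost)
    return best.x,np.abs(best.fun).max()
ang=lambda d:np.degrees(np.arctan2(d[1],d[0]))%360
E
python3 - <<'E'
from geo import *
for n in ("top","wrist"):
    im=ctrl.get_image(n);print(n)
    f=(lambda p:np.array(p)*[180/600,170/567]+[260-.35,140-.35]) if n=="top" else (lambda p:p)
    gp=[(313,87),(218,107),(151,180),(139,276),(190,363),(284,407),(383,382),(449,306),(455,209),(404,125)] if n=="top" else [(363,105),(418,113),(455,152),(456,203),(429,244),(302,230),(313,133)]
    cp=[(228,433),(411,418),(416,470),(233,483)] if n=="top" else [(256,152),(281,151),(287,236),(262,238)]
    for zg in (30,36):
        q,e=fit([world(im,*f(p),zg) for p in gp]);print(zg,q,np.degrees(q[3]),e)
    c=q[:2];C=np.array([world(im,*f(p),12)[:2] for p in cp]);m=C.mean(0);print("rest",m,"dir",ang(m-c),np.linalg.norm(m-c))
    v=(C[0]-C[1]+C[3]-C[2]) if n=="wrist" else (C[3]-C[0]+C[2]-C[1]); print("front by short edges",ang(v))
    v=(C[0]-C[3]+C[1]-C[2]) if n=="wrist" else (C[0]-C[1]+C[3]-C[2]); print("front by long edges",ang(v)+90)
    for o in orange(im,96):
        d=o[2][:2]-c
        if np.linalg.norm(d)<150: print(o,np.linalg.norm(d),ang(d), "depth",world(im,*o[1]))
    hub=world(im,*(f((297,243)) if n=="top" else (374,191)));print("hub",hub)
E
```

```text
top
30 [595.  -82.6 163.3   0.5] 30.429342129560922 2.3713574745924575
36 [593.8 -82.2 162.6   0.5] 30.42934211876405 2.36038896392364
rest [ 388.4 -105.1] dir 186.38536513112166 206.68585979446144
front by short edges 184.93495541589922
front by long edges 184.72212121946245
hub [440.5 -29.  817.1]
wrist
30 [594.1 -80.  162.7  -0.1] -5.186347367938297 3.1790337629705903
36 [592.8 -78.6 160.8  -0.1] -5.186347361480754 3.142702365923668
rest [ 391.3 -100.6] dir 186.23557701213883 202.69367354387958
front by short edges 185.9022034950733
front by long edges 183.6970058900914
(np.int32(1100), array([349.8, 170.9]), array([534.4, -30.2,  96. ])) 75.8599083917401 140.30677503476872 depth [534.4 -30.1  96.7]
hub [589.6 -75.5  41.1]
```

```bash
python3 go.py 708 55 120 50
```

```text
t 4.55 [480.6  -23.93 412.1 ] [179.71  -0.52  92.28] F [-0.58  0.34 -0.43] 0.10158742982594884
turn units [ 0.01 -0.1   7.05] shift units now [2.24 7.63 9.8 ] after turn [6.89 4.12 9.74]
```

```bash
python3 -m crank '[[[0,0,0,0,0,0.9],[0,0,0,0,0,0.9],[0,0,0,0,0,0.9],[0,0,0,0,0,0.9],[0,0,0,0,0,0.9],[0,0,0,0,0,0.9],[0,0,0,0,0,0.9],[0,0,0,0,-0.1,0.8],[0,0,0,0,0,0]]]'
python3 -m crank '[[[0.9,0.53,0,0,0,0],[0.9,0.53,0,0,0,0],[0.9,0.53,0,0,0,0],[0.9,0.53,0,0,0,0],[0.9,0.53,0,0,0,0],[0.9,0.53,0,0,0,0],[0.9,0.53,0,0,0,0],[0.9,0.53,0,0,0,0],[0,0,0.8,0,0,0],[0,0,0.8,0,0,0],[0,0,0.8,0,0,0],[0,0,0,0,0,0]]]'
python3 go.py 708 55 120 50
```

```text
clock: 5.3
eef_pos: [479.4, -15.7, 412.6]
tool_rot: [-3.137, -0.003, 0.846]
force: [0.0, 0.1, 0.1]
width: -0.2
clock: 6.3
eef_pos: [729.0, 81.1, 336.5]
tool_rot: [-3.134, -0.016, 0.899]
force: [-1.1, -0.1, -1.3]
width: 0.4
t 6.3 [728.96  81.07 336.53] [-179.54   -0.9    51.48] F [-1.1  -0.1  -1.29] 0.35619163284600536
turn units [-0.08 -0.15  0.25] shift units now [-1.23  0.05  7.2 ] after turn [-1.11  0.02  7.22]
```

```bash
python3 -m crank '[[[-0.6,0,0.8,-0.08,-0.15,0.25],[-0.5,0,0.8,0,0,0],[0,0,0.8,0,0,0],[0,0,0.8,0,0,0],[0,0,0.8,0,0,0],[0,0,0.8,0,0,0],[0,0,0.8,0,0,0],[0,0,0.8,0,0,0],[0,0,0.7,0,0,0],[0,0,0,0,0,0],[0,0,0,0,0,0]]]'
python3 go.py 708 55 20 50
```

```text
clock: 7.22
eef_pos: [713.6, 63.1, 128.1]
tool_rot: [3.136, -0.015, 0.901]
force: [0.4, -0.3, 1.5]
width: -0.0
t 7.2167 [713.57  63.06 128.12] [179.68  -0.85  51.61] F [ 0.41 -0.25  1.52] -0.007887788607382097
turn units [ 0.05 -0.14  0.27] shift units now [-0.38  0.    3.6 ] after turn [-0.33  0.03  3.6 ]
```

```bash
python3 -m crank '[[[-0.3,0,0.2,0.05,-0.15,0.3],[0,0,0,0,0,0]]]'
python3 -m crank '[[[0,0,0.5,0,0,0],[0,0,0.5,0,0,0],[0,0,0.5,0,0,0],[0,0,0.5,0,0,0],[0,0,0.5,0,0,0],[0,0,0.5,0,0,0],[0,0,0,0,0,0],[0,0,0,0,0,0]]]'
python3 go.py 708 55 20 50
python3 - <<'E'
from h import *
im=ctrl.get_image("wrist")
cv2.imwrite("pics/w2.png",im["color"][:,:,::-1])
E
```

```text
clock: 7.38
eef_pos: [709.1, 56.1, 124.9]
tool_rot: [3.14, -0.001, 0.869]
force: [0.2, -0.3, 0.0]
width: -0.0
clock: 8.05
eef_pos: [710.9, 55.7, 27.5]
tool_rot: [3.138, -0.003, 0.869]
force: [-0.4, -0.1, -0.2]
width: -0.1
t 8.05 [710.89  55.7   27.45] [179.77  -0.17  49.79] F [-0.44 -0.14 -0.22] -0.09638985783914049
turn units [ 0.04 -0.03 -0.03] shift units now [-0.08 -0.06  0.25] after turn [-0.08 -0.06  0.25]
```

View pics/w2.png

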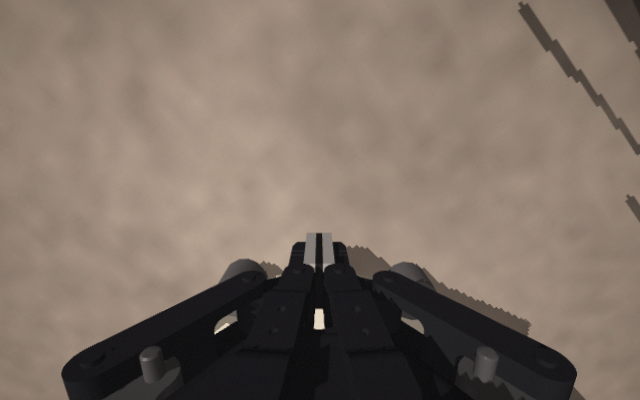

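Both neighbouring grips flank the finger, at about (240,270) and (408,272), so it sits in the gap. Next I'll lower slightly and push counter-clockwise along the rim.

```bash
python3 -m crank '[[[-0.05,0,0.25,0,0,0],[-0.005,-0.21,0,0,0,-0.33],[-0.005,-0.21,0,0,0,-0.33],[-0.005,-0.21,0,0,0,-0.33],[-0.005,-0.21,0,0,0,-0.33],[-0.005,-0.21,0,0,0,-0.33],[-0.005,-0.21,0,0,0,-0.33],[-0.005,-0.21,0,0,0,-0.33],[-0.005,-0.21,0,0,0,-0.33],[0,0,0,0,0,0]]]'
cat > m.py <<'E'
from geo import *
A=np.array([594,-81.])
s=ctrl.read_state();d=s["eef_pos"][:2]-A;print("t",s["clock"],"r",np.linalg.norm(d),"th",ang(d),"yaw",np.degrees(s["tool_rot"]),"z",s["eef_pos"][2],"F",s["force"])
for n,z in (("top",96),("scene",88)):
    im=ctrl.get_image(n);save(im,"last_%s.png"%n)
    for o in orange(im,z):
        d=o[2][:2]-A
        if np.linalg.norm(d)<130: print(n,o[0],o[1],o[2],np.linalg.norm(d),ang(d))
E
python3 m.py
```

```text
clock: 8.93
eef_pos: [671.1, 80.4, 22.9]
tool_rot: [3.123, -0.006, 1.159]
force: [-0.8, 0.7, 0.7]
width: 0.0
t 8.9333 r 178.8293362583825 th 64.46453262551555 yaw [179.   -0.4  66.4] z 22.947074517582635 F [-0.8  0.7  0.7]
top 288 [336.3 228. ] [531.4 -36.9  96. ] 76.57350096444438 144.84048540185012
scene 150 [321.  183.1] [529.4 -32.7  88. ] 80.67149561578775 143.25441150190537
```

```bash
python3 -m crank '[[[-0.02,-0.21,0,0.1,0,-0.33],[-0.01,-0.21,0,0.05,0,-0.33],[-0.01,-0.21,0,0,0,-0.33],[-0.01,-0.21,0,0,0,-0.33],[-0.01,-0.21,0,0,0,-0.33],[-0.01,-0.21,0,0,0,-0.33],[-0.01,-0.21,0,0,0,-0.33],[-0.01,-0.21,0,0,0,-0.33],[-0.01,-0.21,0,0,0,-0.3],[-0.01,-0.21,0,0,0,-0.3]]]'
python3 m.py
```

```text
clock: 9.87
eef_pos: [621.9, 94.7, 24.2]
tool_rot: [3.115, -0.008, 1.501]
force: [1.2, 1.6, -0.8]
width: -0.1
t 9.8667 r 177.92767310509063 th 80.98325485940393 yaw [178.5  -0.5  86. ] z 24.169175769255787 F [ 1.2  1.6 -0.8]
top 291 [342.1 231.1] [521.4 -55.4  96. ] 76.98585275824583 160.5732396737548
```

```bash
python3 -m crank '[[[0,-0.21,0.02,0.15,0,-0.1],[0,-0.21,0.02,0.1,0,-0.1],[0,-0.21,0,0,0,-0.2],[-0.01,-0.21,0,0,0,-0.25],[-0.01,-0.21,0,0,0,-0.25],[-0.01,-0.21,0,0,0,-0.25],[-0.01,-0.21,0,0,0,-0.25],[-0.01,-0.21,0,0,0,-0.25],[-0.01,-0.21,0,0,0,-0.25],[-0.01,-0.15,0,0,0,-0.2],[0,0,0,0,0,0]]]'
python3 m.py
python3 - <<'E'
from h import *
im=cv2.imread("pics/last_top.png")[140:310,260:440]
cv2.imwrite("pics/c1.png",cv2.resize(im,(720,600*17*2//36+113),interpolation=cv2.INTER_CUBIC)[:600])
im=cv2.imread("pics/last_top.png")[140:290,260:440]
cv2.imwrite("pics/c1.png",cv2.resize(im,(720,600),interpolation=cv2.INTER_CUBIC))
E
```

```text
clock: 10.88
eef_pos: [555.8, 90.2, 23.6]
tool_rot: [3.141, -0.007, 1.739]
force: [-0.5, -0.8, 0.1]
width: -0.1
t 10.8833 r 175.38463717777685 th 102.57280517076322 yaw [180.   -0.4  99.6] z 23.590346698435276 F [-0.5 -0.8  0.1]
top 293 [351.7 232.9] [516.  -85.4  96. ] 78.13196705246085 183.20692818660652
scene 103 [316.5 175.6] [517.6 -85.4  88. ] 76.52927450677579 183.2852498900624
```

View pics/c1.png

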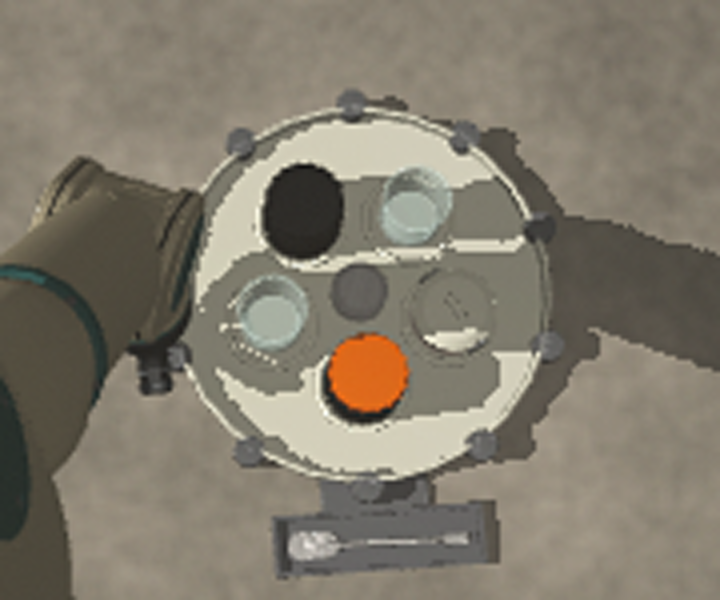

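Caddy now at about 183°, with the front at about 185.5°. I'll back off, lift, and measure precisely from above before a final nudge.

```bash
python3 -m crank '[[[0.1,0.3,0,0,0,0],[0.2,0.3,0,0,0,0],[0,0,-0.5,0,0,0],[0,0,-0.9,0,0,0],[0,0,-0.9,0,0,0],[0,0,-0.9,0,0,0],[0,0,-0.9,0,0,0],[0,0,-0.9,0,0,0],[0,0,-0.9,0,0,0],[0,0,-0.9,0,0,0],[0,0,-0.9,0,0,0],[0,0,-0.9,0,0,0]]]'; python3 m.py; python3 go.py 510 -60 330 92
```

```text
clock: 11.98
eef_pos: [581.7, 108.8, 288.4]
tool_rot: [-3.138, -0.0, 1.741]
force: [0.5, 1.1, 0.0]
width: -0.2
t 11.9833 r 190.24614260106742 th 93.70678741363395 yaw [-179.8   -0.    99.8] z 288.38492928013653 F [0.5 1.1 0. ]
top 289 [351.6 232.9] [516.  -85.3  96. ] 78.16562773885224 183.13868871288852
scene 139 [317.9 175.7] [513.8 -82.2  88. ] 80.21323031259385 180.87093213267863
t 12.0833 [584.91 108.94 291.83] [179.64  -0.04  99.8 ] F [-0.35  0.5   0.23] 0.01718164942143032
turn units [ 0.06 -0.01  1.3 ] shift units now [-5.12 -3.41 -1.3 ] after turn [-5.54 -2.69 -1.27]
```

```bash
python3 -m crank '[[[0,0,-0.6,0,0,0.65],[0,0,-0.6,0,0,0.65],[-0.9,-0.45,0,0,0,0],[-0.9,-0.45,0,0,0,0],[-0.9,-0.45,0,0,0,0],[-0.9,-0.45,0,0,0,0],[-0.9,-0.45,0,0,0,0],[-0.9,-0.45,0,0,0,0],[0,0,0,0,0,0],[0,0,0,0,0,0]]]'
python3 - <<'E'
from geo import *
im=ctrl.get_image("wrist");save(im,"w3.png");np.savez("w3.npz",**{k:im[k] for k in("color","depth","camera_matrix","k1","R","t")})
print(ctrl.read_state()["eef_pos"],orange(im,96))
E
```

```text
clock: 12.92
eef_pos: [513.3, -54.3, 327.9]
tool_rot: [3.132, 0.003, 1.609]
force: [-0.1, 0.9, 0.1]
width: 0.1
[513.1 -55.  328. ] [(np.int32(1535), array([317.5, 194.2]), array([515.6, -84.4,  96. ]))]
```

View pics/w3.png

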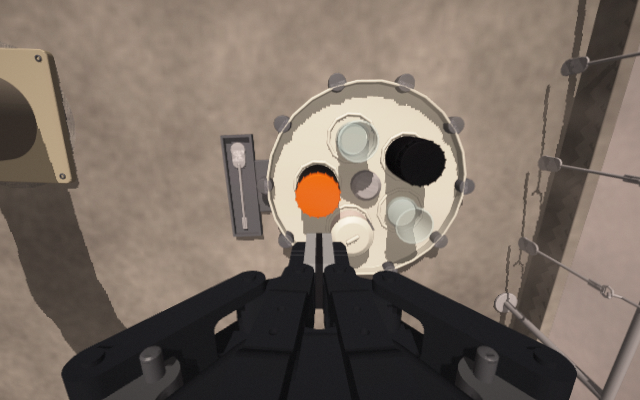

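```bash
cat > rect.py <<'E'
import sys
from geo import *
from types import SimpleNamespace
def rectify(im,z,x0=340,x1=780,y0=-270,y1=110,s=1.5):
    nx,ny=int((x1-x0)*s),int((y1-y0)*s)
    X,Y=np.meshgrid(x0+np.arange(nx)/s,y1-np.arange(ny)/s)
    P=np.stack([X,Y,np.full_like(X,z)],-1)@np.array(im["R"]).T+np.array(im["t"])
    a,b=P[...,0]/P[...,2],P[...,1]/P[...,2];f=1+float(im["k1"])*(a*a+b*b);K=np.array(im["camera_matrix"])
    return cv2.remap(im["color"],(K[0,0]*a*f+K[0,2]).astype(np.float32),(K[1,1]*b*f+K[1,2]).astype(np.float32),cv2.INTER_LINEAR)
E
python3 - <<'E'
from rect import *
im=dict(np.load("w3.npz"))
a=rectify(im,12,340,440,-210,20,2.6);b=rectify(im,36,410,780,-270,110,1.57)
print(a.shape,b.shape)
h=598;c=np.zeros((h,a.shape[1]+b.shape[1]+4,3),np.uint8);c[:a.shape[0],:a.shape[1]]=a[:h];c[:b.shape[0],a.shape[1]+4:]=b[:h]
cv2.imwrite("pics/r3.png",c[:600,:,::-1]);print(c.shape)
cp=[(221,137),(252,134),(263,237),(235,240)]
gp=[(337,83),(405,83),(456,125),(467,186),(389,267),(286,240),(267,186),(283,124)]
q,e=fit([world(im,*p,36) for p in gp]);print(q,np.degrees(q[3]),e)
C=np.array([world(im,*p,12)[:2] for p in cp]);m=C.mean(0);print(C,m,ang(m-q[:2]),np.linalg.norm(m-q[:2]));v=C[0]-C[3]+C[1]-C[2];print(ang(v)+90)
o=orange(im,96)[0][2][:2];print("caddy",ang(o-q[:2]),np.linalg.norm(o-q[:2]))
E
```

```text
(598, 260, 3) (596, 580, 3)
(598, 844, 3)
[593.7 -82.3 159.5   0.7] 38.05220096347306 5.334020712037642
[[ 358.7  -17.6]
 [ 408.4  -11.1]
 [ 423.3 -188.5]
 [ 373.5 -196.1]] [ 391.  -103.3] 185.9357421548572 203.87512147048176
184.768219639005
caddy 181.5767116224075 78.18778275757775
```

View pics/r3.png

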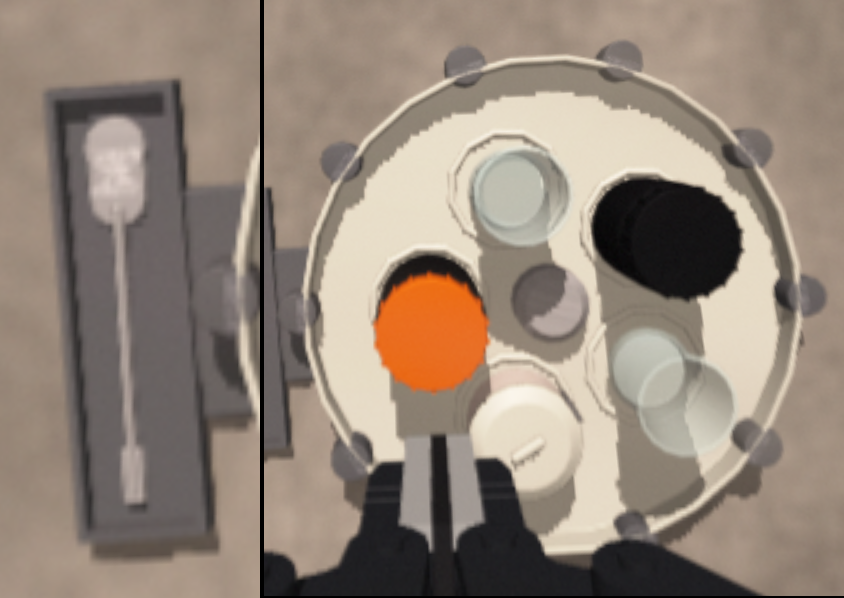

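```bash
python3 go.py 578 100 330 98; python3 go.py 578 100 24 98
```

```text
t 12.9667 [513.11 -54.98 327.96] [179.46   0.26  92.18] F [-0.57 -0.6   0.65] 0.18154176680358325
turn units [ 0.09  0.05 -0.97] shift units now [ 5.08  2.36 -0.07] after turn [ 4.81  2.86 -0.07]
t 12.9667 [513.11 -54.98 327.96] [179.46   0.26  92.18] F [-0.57 -0.6   0.65] 0.18154176680358325
turn units [ 0.09  0.05 -0.97] shift units now [ 5.13  2.26 10.13] after turn [ 4.81  2.86 10.13]
```

```bash
python3 -m crank '[[[0,0,0,0.1,0.05,-0.97],[0,0,0,0,0,0],[0.8,0.5,0,0,0,0],[0.8,0.5,0,0,0,0],[0.8,0.5,0,0,0,0],[0.8,0.5,0,0,0,0],[0.8,0.5,0,0,0,0],[0.8,0.4,0,0,0,0],[0,0,0,0,0,0],[0,0,0,0,0,0]]]'; python3 go.py 578 102 100 98
```

```text
clock: 13.8
eef_pos: [586.1, 118.5, 324.3]
tool_rot: [-3.14, 0.001, 1.705]
force: [0.4, -0.8, 0.6]
width: 0.4
t 13.8 [586.11 118.49 324.3 ] [-179.91    0.03   97.71] F [ 0.38 -0.79  0.56] 0.3678698187501635
turn units [-0.02  0.01 -0.05] shift units now [-0.5  -0.33  7.48] after turn [-0.51 -0.34  7.48]
```

```bash
python3 -m crank '[[[-0.4,-0.2,0.7,0,0,0],[0,0,0.9,0,0,0],[0,0,0.9,0,0,0],[0,0,0.9,0,0,0],[0,0,0.9,0,0,0],[0,0,0.9,0,0,0],[0,0,0.9,0,0,0],[0,0,0.6,0,0,0],[0,0,0,0,0,0]]]'; python3 go.py 578 100 24 98
```

```text
clock: 14.55
eef_pos: [584.1, 109.4, 115.5]
tool_rot: [3.137, 0.002, 1.698]
force: [-0.5, -0.7, 0.1]
width: -0.3
t 14.55 [584.06 109.42 115.55] [179.74   0.12  97.26] F [-0.53 -0.73  0.09] -0.3123112020214177
turn units [ 0.04  0.02 -0.12] shift units now [-0.28 -0.25  3.05] after turn [-0.28 -0.24  3.05]
```

```bash
python3 -m crank '[[[0,-0.1,0.5,0,0,0],[0,0,0.5,0,0,0],[0,0,0.5,0,0,0],[0,0,0.5,0,0,0],[0,0,0.5,0,0,0],[0,0,0.5,0,0,0],[0,0,0,0,0,0],[-0.3,0,0,0,0,-0.1],[0,0,0,0,0,0]]]'; python3 go.py 546 88 24 103;python3 m.py
```

```text
clock: 15.3
eef_pos: [588.7, 99.2, 29.7]
tool_rot: [3.127, 0.005, 1.701]
force: [-0.6, -1.7, 0.9]
width: -0.2
t 15.3 [588.74  99.19  29.75] [179.14   0.26  97.45] F [-0.61 -1.69  0.92] -0.17389566081147792
turn units [ 0.14  0.05 -0.92] shift units now [-0.18 -1.46  0.17] after turn [-0.04 -1.47  0.19]
t 15.3 r 180.2639317316457 th 91.67053856034765 yaw [179.1   0.3  97.4] z 29.7482561708746 F [-0.6 -1.7  0.9]
top 293 [351.7 232.8] [516.1 -85.6  96. ] 77.9899003402075 183.34833971626514
```

```bash
python3 -m crank '[[[-0.03,-0.25,0.1,0.1,0,-0.2],[-0.02,-0.25,0.05,0.05,0,-0.2],[-0.02,-0.2,0,0,0,-0.2],[-0.02,-0.2,0,0,0,-0.1],[-0.02,-0.15,0,0,0,-0.1],[-0.02,-0.12,0,0,0,0],[0,-0.1,0,0,0,0],[0,-0.1,0,0,0,0],[0,0,0,0,0,0]]]'; python3 go.py 546 88 24 103;python3 m.py
```

```text
clock: 16.15
eef_pos: [545.9, 90.1, 27.9]
tool_rot: [3.139, 0.001, 1.795]
force: [-1.3, -0.5, -0.1]
width: -0.1
t 16.15 [545.87  90.12  27.93] [179.87   0.08 102.85] F [-1.26 -0.45 -0.11] -0.10953391128323561
turn units [ 0.02  0.01 -0.02] shift units now [-0.07 -0.01  0.13] after turn [-0.07 -0.01  0.13]
t 16.15 r 177.7586243838149 th 105.7091044046116 yaw [179.9   0.1 102.8] z 27.92759568885048 F [-1.3 -0.5 -0.1]
top 253 [352.5 234. ] [512.3 -87.8  96. ] 81.95921510888692 184.77974619506116
scene 100 [318.7 174.8] [508.1 -87.   88. ] 86.1146178911807 184.01210124523374
```

```bash
python3 -m crank '[[[0.1,0.3,0,0,0,0],[0.2,0.3,0,0,0,0],[0,0,-0.5,0,0,0],[0,0,-0.9,0,0,0],[0,0,-0.9,0,0,0],[0,0,-0.9,0,0,0],[0,0,-0.9,0,0,0],[0,0,-0.9,0,0,0],[0,0,-0.9,0,0,0],[0,0,-0.9,0,0,0],[0,0,-0.9,0,0,0],[0,0,-0.9,0,0,0]]]'; python3 m.py; python3 go.py 513 -20 330 95
```

```text
clock: 17.25
eef_pos: [568.3, 114.4, 292.7]
tool_rot: [-3.138, 0.004, 1.803]
force: [0.2, 0.2, -0.1]
width: 0.0
t 17.25 r 197.04397767334973 th 97.50706383051917 yaw [-179.8    0.3  103.3] z 292.6732576074536 F [ 0.2  0.2 -0.1]
top 292 [352.3 232.7] [516.5 -87.5  96. ] 77.78661866541484 184.75865799703388
scene 134 [317.6 175.4] [513.5 -84.9  88. ] 80.62911543625621 182.76013315300568
t 17.35 [571.47 114.49 296.  ] [179.68   0.25 103.34] F [0.57 0.48 0.09] -0.1621539376350327
turn units [0.06 0.04 1.39] shift units now [-3.92 -2.92 -1.13] after turn [-4.3  -2.33 -1.13]
```

```bash
python3 -m crank '[[[0,0,-0.6,0,0,0.7],[0,0,-0.6,0,0,0.7],[-0.75,-0.4,0,0,0,0],[-0.75,-0.4,0,0,0,0],[-0.75,-0.4,0,0,0,0],[-0.75,-0.4,0,0,0,0],[-0.75,-0.4,0,0,0,0],[-0.75,-0.4,0,0,0,0],[0,0,0,0,0,0],[0,0,0,0,0,0]]]'
python3 - <<'E'
from rect import *
im=ctrl.get_image("wrist");np.savez("w4.npz",**{k:im[k] for k in("color","depth","camera_matrix","k1","R","t")})
print(ctrl.read_state()["eef_pos"],orange(im,96),-np.array(im["R"]).T@im["t"])
a=rectify(im,12,340,440,-210,20,2.6);b=rectify(im,36,420,780,-270,110,1.5)
h=598;c=np.zeros((h,a.shape[1]+b.shape[1],3),np.uint8);c[:a.shape[0],:a.shape[1]]=a[:h];c[:b.shape[0],a.shape[1]:]=b[:h]
cv2.imwrite("pics/r4.png",c[:,:,::-1]);print(c.shape)
E
```

```text
clock: 18.18
eef_pos: [514.1, -22.0, 332.6]
tool_rot: [3.133, 0.006, 1.662]
force: [-0.0, 0.1, 0.1]
width: 0.1
[514.  -22.5 332.7] [(np.int32(1333), array([313.8, 215. ]), array([515.3, -85.2,  96. ]))] [507.5  46.8 474.5]
(598, 800, 3)
```

View pics/r4.png

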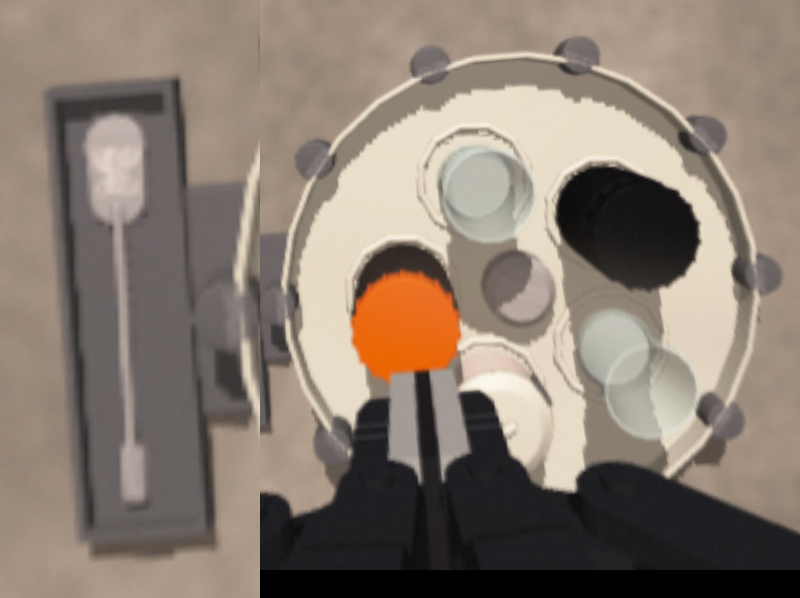

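Rest corners repeat, with the front at 184.6°. The tray has turned about 2°, but the fingers cut off the cap, so I'll move for an unobstructed view and fit the cap's top disc.

```bash
python3 -m crank '[[[-0.5,0,0,0,0,0],[-0.5,0,0,0,0,0],[-0.5,0,0,0,0,0],[-0.5,0,0,0,0,0],[-0.3,0,0,0,0,0],[0,0,0,0,0,0],[0,0,0,0,0,0]]]'
cat > cap.py <<'E'
from rect import *
def cap(im,z=97,s=4):
    # far-side contour of the cap's top disc on plane z -> circle fit
    r=rectify(im,z,460,570,-150,-20,s); h=cv2.cvtColor(r,cv2.COLOR_RGB2HSV)
    m=((h[...,0]>3)&(h[...,0]<16)&(h[...,1]>180)&(h[...,2]>100)).astype(np.uint8)
    c=max(cv2.findContours(m,cv2.RETR_EXTERNAL,cv2.CHAIN_APPROX_NONE)[0],key=cv2.contourArea)[:,0].astype(float)
    P=np.c_[460+c[:,0]/s,-20-c[:,1]/s]
    n=(-np.array(im["R"]).T@im["t"])[:2];u=P.mean(0)-n;u/=np.linalg.norm(u)
    out=[]
    for th in (0.,5.,10.):
        F=P[(P-P.mean(0))@u>th]
        q=least_squares(lambda q:np.hypot(*(F-q[:2]).T)-q[2],[*P.mean(0),31],loss="soft_l1").x;out.append(q)
    return P.mean(0),np.array(out),P.min(0),P.max(0)
E
python3 - <<'E'
from cap import *
im=ctrl.get_image("wrist");np.savez("w5.npz",**{k:im[k] for k in("color","depth","camera_matrix","k1","R","t")})
print(ctrl.read_state()["eef_pos"])
for f in ("w3.npz","w5.npz"):
    print(f,*cap(dict(np.load(f))),sep="\n")
a=rectify(im,12,340,440,-210,20,2.6);b=rectify(im,36,420,780,-270,110,1.5)
h=598;c=np.zeros((h,a.shape[1]+b.shape[1],3),np.uint8);c[:a.shape[0],:a.shape[1]]=a[:h];c[:b.shape[0],a.shape[1]:]=b[:h]
cv2.imwrite("pics/r5.png",c[:,:,::-1])
E
```

```text
clock: 18.82
eef_pos: [525.8, -83.9, 330.9]
tool_rot: [3.136, 0.006, 1.677]
force: [-0.4, 0.8, 0.1]
width: 0.1
[525.8 -83.8 330.9]
w3.npz
[515.6 -84.9]
[[515.7 -86.9  30. ]
 [515.7 -87.   29.9]
 [515.8 -87.2  29.7]]
[ 484.5 -117.8]
[546.5 -52. ]
w5.npz
[516.3 -87.2]
[[516.1 -88.3  30.3]
 [516.  -88.6  30.2]
 [516.1 -88.5  30.2]]
[ 485.  -119.2]
[547.2 -54.8]
```

View pics/r5.png

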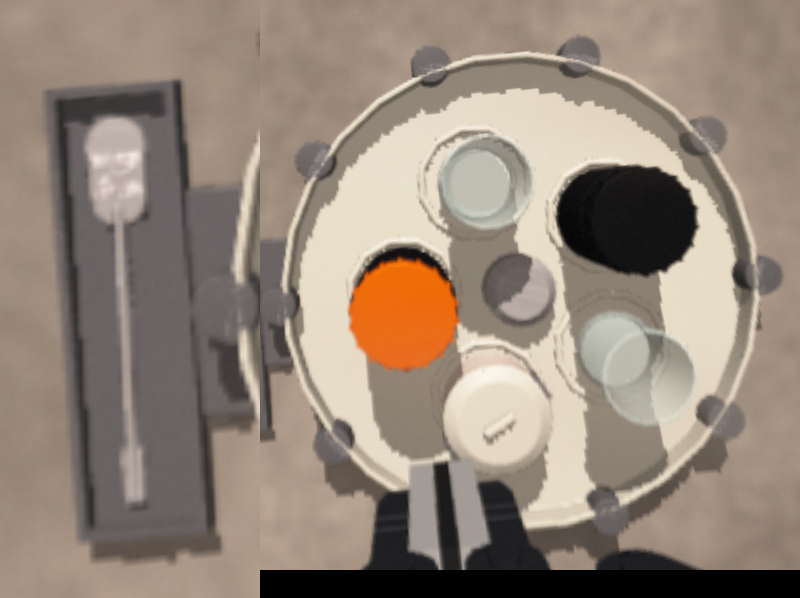

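Caddy 183.0° against front 184.5°, so one more small nudge of about 1.3° (4 mm) is worthwhile.

```bash
python3 -m crank '[[[0.9,0.15,0,0,0,-0.5],[0.9,0.15,0,0,0,0],[0.9,0.15,0,0,0,0],[0.9,0.15,0,0,0,0],[0.9,0.15,0,0,0,0],[0.9,0.15,0,0,0,0],[0.5,0.1,0,0,0,0],[0,0,0,0,0,0],[0,0,0,0,0,0]]]'; python3 go.py 572 102 100 101
```

```text
clock: 19.62
eef_pos: [526.6, 114.5, 328.7]
tool_rot: [3.138, 0.003, 1.744]
force: [0.0, -1.4, -0.4]
width: -0.2
t 19.6167 [526.64 114.46 328.7 ] [179.78   0.15  99.9 ] F [ 0.   -1.38 -0.42] -0.22022188966720277
turn units [ 0.04  0.03 -0.18] shift units now [-0.65  1.39  7.63] after turn [-0.7   1.4   7.62]
```

```bash
python3 -m crank '[[[-0.25,0.7,0,0,0,-0.2],[-0.25,0.7,0,0,0,0],[0,0,0.9,0,0,0],[0,0,0.9,0,0,0],[0,0,0.9,0,0,0],[0,0,0.9,0,0,0],[0,0,0.9,0,0,0],[0,0,0.9,0,0,0],[0,0,0.9,0,0,0],[0,0,0.4,0,0,0],[0,0,0,0,0,0]]]'; python3 go.py 574 100 24 101
```

```text
clock: 20.53
eef_pos: [576.3, 93.9, 123.1]
tool_rot: [3.131, 0.009, 1.755]
force: [-0.8, 0.2, -0.2]
width: 0.1
t 20.5333 [576.29  93.93 123.11] [179.39   0.51 100.55] F [-0.83  0.17 -0.19] 0.07627396098681026
turn units [ 0.1   0.08 -0.07] shift units now [ 0.24 -0.07  3.3 ] after turn [ 0.21 -0.04  3.3 ]
```

```bash
python3 -m crank '[[[0.24,0,0.5,0.1,0.08,0],[0.05,0,0.5,0,0,0],[0,0,0.5,0,0,0],[0,0,0.5,0,0,0],[0,0,0.5,0,0,0],[0,0,0.5,0,0,0],[0,0,0.2,0,0,0],[0,0,0,0,0,0]]]'; python3 go.py 550 93 25 102
```

```text
clock: 21.2
eef_pos: [581.1, 94.1, 30.9]
tool_rot: [3.132, 0.005, 1.747]
force: [1.3, -0.3, -0.3]
width: 0.4
t 21.2 [581.07  94.09  30.92] [179.44   0.3  100.08] F [ 1.32 -0.28 -0.35] 0.42672053213704325
turn units [ 0.09  0.05 -0.32] shift units now [ 0.15 -1.03  0.19] after turn [ 0.18 -1.02  0.2 ]
```

```bash
python3 -m crank '[[[0.1,-0.2,0.15,0.1,0.05,-0.1],[0.05,-0.2,0.05,0,0,-0.1],[0,-0.2,0,0,0,-0.1],[0,-0.15,0,0,0,-0.1],[0,0,0,0,0,0]]]'; python3 go.py 542.3 89.2 27 102.8
```

```text
clock: 21.62
eef_pos: [558.0, 93.3, 28.2]
tool_rot: [3.139, 0.0, 1.792]
force: [-0.3, -0.3, -0.5]
width: -0.1
t 21.6167 [558.04  93.28  28.17] [179.83   0.02 102.69] F [-0.32 -0.27 -0.48] -0.11015859266678016
turn units [ 0.03  0.   -0.02] shift units now [-0.02 -0.54  0.04] after turn [-0.02 -0.54  0.04]
```

```bash
python3 -m crank '[[[0,-0.15,0,0,0,0],[0,-0.12,0,0,0,0],[0,-0.1,0,0,0,0],[0,-0.08,0,0,0,0],[0,-0.06,0,0,0,0],[0,0,0,0,0,0],[0,0,0,0,0,0]]]'; python3 go.py 542.3 89.2 27 102.8
```

```text
clock: 22.2
eef_pos: [542.4, 90.0, 29.7]
tool_rot: [3.135, 0.0, 1.793]
force: [-0.6, 0.0, 0.2]
width: -0.3
t 22.2 [542.36  89.97  29.71] [179.65   0.   102.71] F [-0.59  0.01  0.17] -0.2823048138988726
turn units [ 0.06  0.   -0.02] shift units now [-0.02 -0.01  0.09] after turn [-0.02 -0.01  0.09]
```

Now I'll retreat and measure from the same viewpoint.

```bash
python3 -m crank '[[[0.1,0.3,0,0,0,0],[0.2,0.3,0,0,0,0],[0,0,-0.5,0,0,0],[0,0,-0.9,0,0,0],[0,0,-0.9,0,0,0],[0,0,-0.9,0,0,0],[0,0,-0.9,0,0,0],[0,0,-0.9,0,0,0],[0,0,-0.9,0,0,0],[0,0,-0.9,0,0,0],[0,0,-0.9,0,0,0],[0,0,-0.9,0,0,0]]]'
python3 go.py 526 -84 331 96
```

```text
clock: 23.2
eef_pos: [562.6, 112.6, 294.4]
tool_rot: [-3.139, 0.003, 1.8]
force: [0.5, -0.1, -0.5]
width: 0.1
t 23.2 [562.61 112.6  294.44] [-179.87    0.16  103.11] F [ 0.51 -0.07 -0.46] 0.14698845201867655
turn units [-0.02  0.03  1.19] shift units now [-6.11 -2.68 -1.2 ] after turn [-6.39 -1.9  -1.22]
```

```bash
python3 -m crank '[[[0,0,-0.5,0,0,0.6],[0,0,-0.5,0,0,0.6],[-0.8,-0.25,0,0,0,0],[-0.8,-0.25,0,0,0,0],[-0.8,-0.25,0,0,0,0],[-0.8,-0.25,0,0,0,0],[-0.8,-0.25,0,0,0,0],[-0.8,-0.25,0,0,0,0],[-0.8,-0.25,0,0,0,0],[0,0,0,0,0,0],[0,0,0,0,0,0]]]'
python3 - <<'E'
from cap import *
im=ctrl.get_image("wrist")
print(ctrl.read_state()["eef_pos"]);print(*cap(im),sep="\n")
c=cap(im)[1].mean(0);print("caddy angle",ang(c[:2]-[594.6,-84.3]),"front 184.5")
for n in ("scene","top"): print(n,[(o[1],o[2]) for o in orange(ctrl.get_image(n),96) if o[2][0]>0])
a=rectify(im,12,340,440,-210,20,2.6);b=rectify(im,36,420,780,-270,110,1.5)
h=598;c=np.zeros((h,a.shape[1]+b.shape[1],3),np.uint8);c[:a.shape[0],:a.shape[1]]=a[:h];c[:b.shape[0],a.shape[1]:]=b[:h]
cv2.imwrite("pics/r6.png",c[:,:,::-1])
E
```

```text
clock: 24.12
eef_pos: [539.8, -55.9, 338.8]
tool_rot: [3.12, 0.006, 1.682]
force: [-0.0, 0.2, -0.1]
width: 0.2
[539.8 -56.5 338.9]
[516.8 -88.1]
[[516.2 -89.9  30.2]
 [516.2 -90.3  30. ]
 [516.2 -90.   30.2]]
[ 485.2 -121.2]
[547.2 -55.2]
caddy angle 184.21554290480168 front 184.5
scene [(array([317.4, 175.5]), array([521.5, -72.1,  96. ]))]
top []
```

View pics/r6.png

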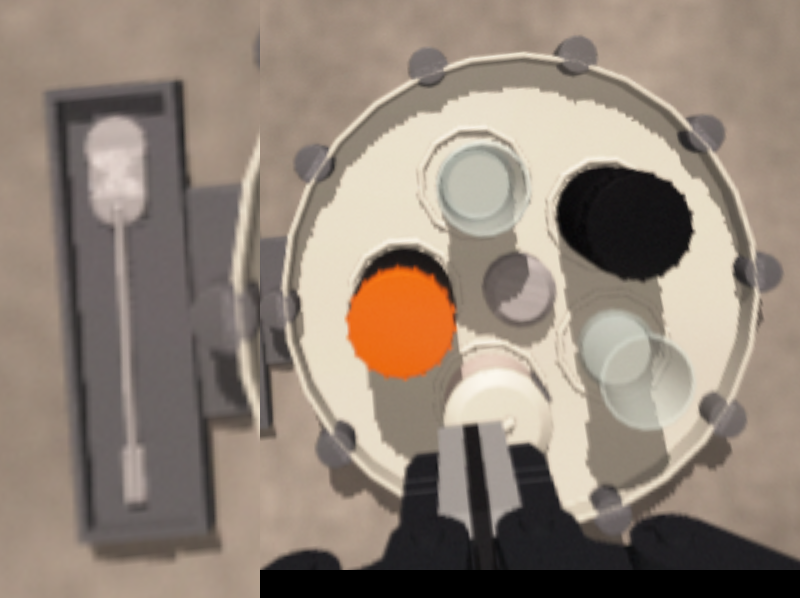

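The picture shows the cap on the line from the axis to the rest's middle. Everything is upright and the robot is clear.

```bash
python3 -m crank '[[[0,0,-0.3,0,0,0],[0,0,0,0,0,0],[0,0,0,0,0,0],[0,0,0,0,0,0],[0,0,0,0,0,0],[0,0,0,0,0,0]]]'; python3 -c "
from cap import *
im=ctrl.get_image('wrist');c=cap(im)[1].mean(0);print(c,ang(c[:2]-[594.6,-84.3]))
print(ctrl.finish_job())"
```

```text
clock: 24.77
eef_pos: [541.0, -49.3, 348.3]
tool_rot: [3.12, 0.004, 1.693]
force: [0.1, -0.0, -0.1]
width: 0.2
[516.2 -89.8  30. ] 184.0277025694331
the job is handed in; nothing more can be done
None
```

The orange-capped caddy now stands at the front of the carousel, behind the middle of the spoon rest, and the job is handed in after about 25 s. I pushed one rim grip counter-clockwise about 46° with the shut fingertips, then gave it two small corrective nudges, and backed off and lifted clear after each.

- **Alignment:** the last two wrist views put the caddy at 184.2° and 184.0°. The front is at about 184.5°, from the rest's corners and the rim. That leaves an error of about 0.5°, with roughly 1° of uncertainty.
- **Standing still:** those two views are about 0.6 s apart, and their 0.2° difference is within measuring noise. I took the carousel to be still.
- **Forces and other objects:** sampled wrist forces stayed under about 3 N. In the last wrist picture the things on the tray were upright and the spoon was in place. I did not look again at the glass tray, the jug or the mug, though the arm touched nothing there that I saw.
- **Checks that failed or disagreed:** in the last check the overhead camera's view of the cap was blocked by the arm. The side camera's coarse cap estimate was off by about 18 mm, because its colour mask includes the side of the cap, so I left it out. Early axis estimates from the grips differed by 2 to 4 mm from the final one, which uses the rim and the rest.

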